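Start the hotplate stirrer under the conical flask: stirring first, then heat

ROBOT

A 6-joint arm with a two-finger parallel gripper is mounted at the origin on the work surface. World frame = base frame: x ahead of the robot, y to its left, z up, the work surface at z = 0. Lengths are in m, angles in rad, forces in N, time in s.
With the tool pointing down it reaches from about 0.325 to 0.75 m from the base axis. Payload 7.6 kg.
Tool frame: the origin (TCP) lies at the centre of the arm's flange, where the gripper is bolted on; the fingertips stand manip.tip_extent ahead of it and the grasp point (between the pads) lies 155 mm ahead of it (manip.tip_extent is the distance from the TCP to the fingertips, in m); z points along the fingers, y is the direction in which the jaws open and shut (so a half turn about z gives the same grasp; the last joint's range is limited). The gripper opens to 85 mm and grips with 20 to 120 N. Pads are 22 mm wide; open, the fingers measure 114 mm over their backs; the gripper's body (76 mm by 85 mm) begins 54 mm behind the grasp point. The pads swing forward as they close: fully open they stand 13 mm farther back than shut.
Start: joints at [-1.393, 0.052, 1.401, -0, 1.689, -0.07], TCP at [0.129, -0.509, 0.405] pointing down, gripper open.
Joint ranges: [-2.9, 2.9], [-0.91, 2.17], [0.12, 2.37], [-1.06, 4.2], [0.26, 2.73], [-2.93, 2.93]. Speed limits (rad/s): [2.57, 2.57, 3.01, 3.14, 3.14, 3.14].

INTERFACE

Orientations are given as a unit quaternion [w, x, y, z].
In Python, from workcell import monitor, imaging, manip gives the robot as it stands.
- The arm moves only by the tool jog_arm, never from a script. Its argument "motion" is a list of rows, each an object of numbers: "x", "y", "z": the shift along the tool's x, y, z in mm; "yaw": the turn about the tool's z in rad. A call has 1 to 10 rows; each row shifts and turns the commanded pose from where the row before left it, along the tool's axes as they then stand; what a row does not reach is not made up. A row lasts 1/8 s, in which the tool goes at most 62.5 mm and 10.7 degrees, less where a joint would pass 70% of its speed; a pose out of reach is approached as far as the arm can. A call is refused whole if a number of a shift passes 62.5 or a number of a turn 0.188, either way. A call with a gripper value outside its range is refused whole. "jaw" is the finger opening in mm, from 0 to 85.4, set as the call begins (left out, the last holds). The fingers move at their own pace and stop on an object; "grip_force" is the grip in N (left out, the last holds). Time passes only in rows, so rows that do not move let the fingers close. It gives the time, the measured TCP pose, the force and the opening at its end, in the units of the state.
- monitor.get_obs(): the state, without advancing time (a new reading comes with each control period).
- imaging.capture(name): name is "scene" or "top" or "wrist"; returns a dict with "color" (400x640x3 uint8, red, green, blue), "z_map" (400x640 float32, m along the optical axis (not along the pixel's ray), 0 where there is no reading), "intrinsics" (3x3 intrinsics, pixels), "world_to_cam" (4x4, takes a point from world to camera coordinates); the wrist camera has in their place "tool_from_camera" (4x4, takes a point from camera to tool coordinates, whose origin is the TCP and whose axes are the flange's). Camera axes: x right, y down, z forward; pixel columns grow to the right and rows downward; lengths in m; the calibration is good to about 2 mm. A picture is of the moment at which its call begins: read the wrist's pose just before it.
- manip.sign_off(): hands the job in, once; it reports no verdict.
The state is a dict: "clock": time; "joint_pos": joint angles; "qvel": joint speeds; "tau": joint torques, N m; "ee_pos": TCP position; "orientation": TCP orientation; "wrist_force": force on the tool from outside, world axes, zero at the start; "wrist_torque": the same for the moment, N m; "width": opening from 0.0 (shut) to 1.0 (fully open).
Only numpy, scipy, OpenCV 4.12 (cv2) and the standard library are available. Lean on these libraries where they do the work, as an engineer would, in place of code of your own. Each camera call takes 0.05 s, during which the arm holds its last target. There are 200 camera calls.

TASK

Start the hotplate under the conical flask: with the closed fingertips lightly press in the raised near end of its right-hand rocker switch to set it stirring, and only then that of its left-hand switch to heat it (left and right as seen from the robot; stirring goes first so that the flask does not bump). Leave both switches on and take the hand away. Do not turn the knobs, do not touch the other two hotplates, which are in use, and grip, lift or shift nothing: the glassware and everything else stays where it stands.

Things in the scene. Friction and masses are not known exactly. Their poses are not given: they have to be found in the camera images.
- hotplate_flask: Fixed hotplate stirrer carrying the conical flask, both switches off. 160 wide (y), 250 deep (x) mm; origin at the centre of its underside, x away from its front, y to its left. Front 100 mm: panel sloping from 55 mm height at the front edge (x -125) to 76 (x -25), two rockers on it at x -97, y +42 (heat) and -42 (stir). Behind: round dark plate, diameter 134, centred at x +45, top at 100 mm.
- stir_flask (a joint): Stirring switch of the flask's hotplate, right-hand: grey rocker switch, 30 mm long (hotplate's x), 22 mm wide, pivoted across its middle. 0 = off: near end (towards the robot) raised 9 mm above the panel, far half flush. 0.4 rad = on: near half flush (3 mm above the panel; bezel 2 mm). Pressed on the near end from above with about 4 N for 5 mm, it snaps over past 0.2 and stays.
- heat_flask (a joint): Heating switch of the flask's hotplate, the left-hand one (y = +42 mm): the same kind of rocker, 0 = off, 0.4 = on.
- stir_flask_near_end (a point): Point on the top face of the near half of the right-hand (stir) rocker of the flask's hotplate, 11 mm from the pivot towards the robot and mid-width; it moves with the rocker. When off this face is nearly level, its near end a little (0.2 rad) the higher. Free above and in front.
- heat_flask_near_end (a point): Point on the top face of the near half of the left-hand (heat) rocker of the flask's hotplate, 11 mm from the pivot towards the robot and mid-width; it moves with the rocker. When off this face is nearly level, its near end a little (0.2 rad) the higher. Free above and in front.
- stir_dial_flask (a point): Tip of the white pointer on top of the right-hand (stir) knob of the flask's hotplate, 12.5 mm from its axis. The knob, 34 mm wide and 18 mm tall, lies behind its switch (axis at the hotplate's x -51 mm), turns easily and must stay as set.
- heat_dial_flask (a point): Tip of the white pointer on top of the left-hand (heat) knob of the flask's hotplate, 12.5 mm from its axis. The knob, 34 mm wide and 18 mm tall, lies behind its switch (axis at the hotplate's x -51 mm), turns easily and must stay as set.
- hotplate_beaker: The same kind of hotplate, with a beaker on it; running, both switches on.
- hotplate_dish: The same kind of hotplate, with a low dish on it; stirring only.
- stir_beaker (a joint): Stir switch of the beaker's hotplate (right-hand), on (0.4) at the start; not to be touched.
- heat_beaker (a joint): Heat switch of the beaker's hotplate (left-hand), on (0.4) at the start; not to be touched.
- stir_dish (a joint): Stir switch of the dish's hotplate (right-hand), on (0.4) at the start; not to be touched.
- heat_dish (a joint): Heat switch of the dish's hotplate (left-hand), off (0) at the start; not to be touched.
- flask: Clear glass conical flask, 83 mm wide at the base, 39 mm at the mouth, 139 mm tall, standing on a hotplate's plate; origin at the centre of its underside. It shows which hotplate to start.
- beaker: Clear glass beaker, 68 mm wide, 95 mm tall, straight-sided, on its hotplate; origin at the centre of its underside.
- dish: Low clear glass crystallising dish, 94 mm wide, 45 mm tall, on its hotplate; origin at the centre of its underside.
- vial: Small capped glass vial, 22 mm wide, 52 mm tall, standing on the bench close to the left side of the dish's hotplate; origin at the centre of its underside.
- spatula: Steel lab spatula, 175 mm long, 11 mm wide, 4 mm thick, lying on the bench along the left side of the flask's hotplate; origin at the middle of its underside.
- spare_beaker: Small empty glass beaker, 52 mm wide, 70 mm tall, on the bench to the right of the hotplates; origin at the centre of its underside.
- jar: Small white jar with a grey cap, 48 mm wide, 45 mm tall, on the bench to the left of the hotplates; origin at the centre of its underside.

How it is judged:
On the way, in this order (a step that is already met when the one before it is completed fails the run):
1. the flask's hotplate stirs (right-hand switch on) while its heat is still off (value of joint stir_flask above 0.3 rad and value of joint heat_flask below 0.1 rad), for 0.2 s.
2. its heat (left-hand switch) is on as well (value of joint each of stir_flask, heat_flask above 0.3 rad), for 0.2 s.
At the end, for the whole second after the job is handed in: Both switches of the flask's hotplate are on (past 0.3 of 0.4 rad), its knob pointers within 3 mm of where they were, the switches of the other two hotplates as they were, and every vessel, vial, jar and tool within 10 mm of its place (all of step 2 and value of joint each of stir_beaker, heat_beaker, stir_dish above 0.3 rad and value of joint heat_dish below 0.1 rad and not (distance of stir_dial_flask from where it was at the start of the episode above 0.003 m) and not (distance of heat_dial_flask from where it was at the start of the episode above 0.003 m) and not (distance of flask from where it was at the start of the episode above 0.01 m) and not (distance of beaker from where it was at the start of the episode above 0.01 m) and not (distance of dish from where it was at the start of the episode above 0.01 m) and not (distance of vial from where it was at the start of the episode above 0.01 m) and not (distance of spatula from where it was at the start of the episode above 0.01 m) and not (distance of spare_beaker from where it was at the start of the episode above 0.01 m) and not (distance of jar from where it was at the start of the episode above 0.01 m)); the robot touches nothing.
It fails at once if the flask's heat is switched on while it is not stirring (value of joint heat_flask above 0.2 rad and value of joint stir_flask below 0.2 rad).
It fails at once if the flask's hotplate is pressed with more than 40 N (contact force between any of the fingers, the arm and hotplate_flask above 40 N).
It fails at once if one of the other two hotplates is touched (over 1 N) or switched over (contact force between any of the fingers, the arm and hotplate_beaker above 1 N or contact force between any of the fingers, the arm and hotplate_dish above 1 N or not (value of joint each of stir_beaker, heat_beaker, stir_dish above 0.3 rad and value of joint heat_dish below 0.1 rad)).
It fails at once if a knob of the flask's hotplate is turned (pointer moved more than 3 mm) (distance of any of stir_dial_flask, heat_dial_flask from where it was at the start of the episode above 0.003 m).
It fails at once if a vessel, vial, jar or tool is moved or lifted by more than 10 mm, or tipped by more than 0.3 rad (distance of any of flask, beaker, dish, vial, spatula, spare_beaker, jar from where it was at the start of the episode above 0.01 m or angle between any of flask, beaker, dish, vial, spatula, spare_beaker, jar's own z axis and vertical above 0.3 rad).
It also fails if it takes over 48 s, if anything falls off the work surface, if the arm or the gripper's body presses on something with over 40 N, if the wrist force passes 120 N, or if a joint passes its speed limit or range.

## Working session

There is one attempt and no reset: what is moved stays moved. The work goes in short steps, Python scripts to look and compute and a tool call to move; the robot and the scene stay as the last step left them, time stands still between calls to the robot, and variables do not carry over. Pictures are saved under pics/ and viewed, about 8 in all and at most 12, crops included, and the job is handed in when it is done.

Besides the shell and the picture viewer there is one more tool, called after ">>>" by a JSON object that holds its "api" and its "payload". jog_arm: Moves the arm, as the interface text tells. Its arguments: {"type":"object","properties":{"motion":{"type":"array","items":{"type":"object","properties":{"x":{"type":"number"},"y":{"type":"number"},"z":{"type":"number"},"yaw":{"type":"number"}}}},"jaw":{"type":"number"},"grip_force":{"type":"number"}},"required":["motion"]}

```bash
mkdir -p pics
cat > h.py <<'E'
import numpy as np, cv2
from workcell import monitor, imaging, manip
def save(c,n): cv2.imwrite('pics/'+n,c['color'][:,:,::-1])
def cloud(c):
    K=c['intrinsics'];z=c['z_map'];v,u=np.mgrid[:400,:640]
    p=np.stack([(u-K[0,2])/K[0,0]*z,(v-K[1,2])/K[1,1]*z,z],-1)
    T=np.linalg.inv(c['world_to_cam']);return p@T[:3,:3].T+T[:3,3]
E
python3 - <<'E'
from h import *
o=monitor.get_obs();print(o,manip.tip_extent)
for n in('top','scene'):
    c=imaging.capture(n);save(c,n+'1.png');np.savez(n+'1.npz',p=cloud(c),col=c['color']);print(n,c['world_to_cam'].round(3).tolist(),c['intrinsics'].tolist())
E
```

```text
{'clock': 0.0, 'joint_pos': array([-1.39329664e+00,  5.28228022e-02,  1.40174519e+00,  2.14434520e-05,
        1.68860636e+00, -7.03057411e-02]), 'qvel': array([-4.83152363e-05,  1.31590468e-03, -5.11119657e-04,  7.62482187e-04,
       -2.72107691e-04,  4.80206599e-05]), 'tau': array([ 5.38747863e-04, -3.81663537e+01, -3.60187268e+01, -3.99257476e-05,
        6.14917983e-03, -9.44506894e-06]), 'ee_pos': array([ 0.12878572, -0.50892255,  0.40386919]), 'orientation': array([-7.90284152e-04,  9.92333409e-01,  1.23587137e-01, -3.17337298e-05]), 'wrist_force': array([ 0.13195728, -0.02973405, -0.37430536]), 'wrist_torque': array([-0.00621828,  0.01551697,  0.02804271]), 'width': 0.9983938584833094} 0.1734
top [[-0.029, -1.0, -0.002, 0.005], [-0.982, 0.029, -0.186, 0.587], [0.186, -0.003, -0.983, 1.154], [0.0, 0.0, 0.0, 1.0]] [[457.62695947746363, 0.0, 316.4636016205474], [0.0, 457.62695947746363, 199.66737781965747], [0.0, 0.0, 1.0]]
scene [[-0.709, 0.705, -0.02, 0.411], [0.499, 0.481, -0.721, -0.229], [-0.499, -0.521, -0.692, 1.534], [0.0, 0.0, 0.0, 1.0]] [[387.4684806301665, 0.0, 317.31426680827053], [0.0, 387.4684806301665, 199.473814822227], [0.0, 0.0, 1.0]]
```

View pics/top1.png

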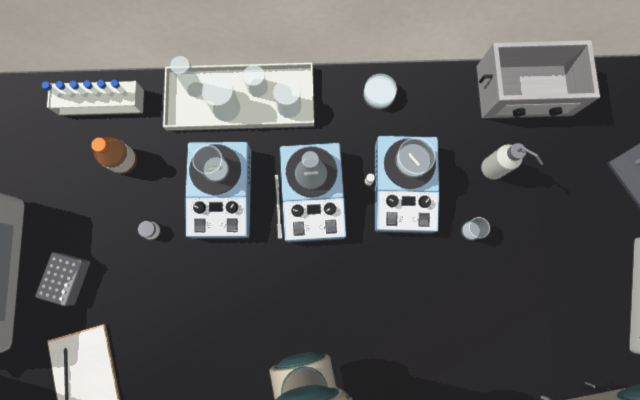

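View pics/scene1.png

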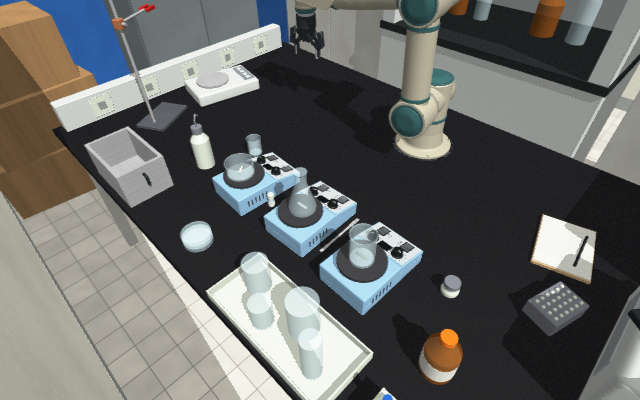

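The middle hotplate (top px ~(312,192)) carries the flask, with its rockers at about (298,227) and (330,225). The spatula is to its left at px 278.

Run:
```python
from h import *
d=np.load('top1.npz');p=d['p'];col=d['col']
a=p[135:250,270:360].reshape(-1,3)
m=(a[:,2]>.045)&(a[:,2]<.11);q=a[m]
r=cv2.minAreaRect((q[:,:2]*1000).astype(np.float32));print(r,cv2.boxPoints(r))
# panel plane
for u,v in [(298,227),(330,225),(298,222),(298,232),(330,220),(330,230),(297,211),(330,209),(313,230),(282,180),(345,180)]: print(u,v,p[v,u].round(4))
cv2.imwrite('pics/crop1.png',cv2.resize(col[190:250,270:360,::-1],None,fx=8,fy=8,interpolation=cv2.INTER_CUBIC))
```

```text
((609.8742065429688, -1.6379470825195312), (250.35411071777344, 160.34825134277344), 1.9675589799880981) [[482.01825   74.19113 ]
 [487.52362  -86.06259 ]
 [737.73016  -77.467026]
 [732.2248    82.7867  ]]
298 227 [0.5154 0.0381 0.0573]
330 225 [ 0.5172 -0.0452  0.0653]
298 222 [0.5275 0.0375 0.0651]
298 232 [0.5016 0.0381 0.0638]
330 220 [ 0.5301 -0.0456  0.0666]
330 230 [ 0.5043 -0.0448  0.064 ]
297 211 [0.5519 0.0384 0.0924]
330 209 [ 0.5547 -0.0458  0.0923]
313 230 [ 0.5066 -0.0008  0.0558]
282 180 [0.6383 0.0767 0.0743]
345 180 [ 0.6517 -0.0936 -0.004 ]
```

View pics/crop1.png

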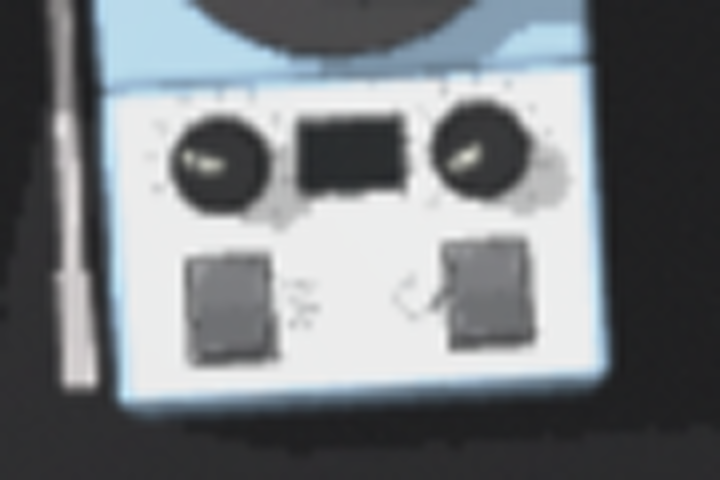

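Fitted pose of the flask's hotplate: centre (0.610, -0.002), yaw +0.034 rad. The near ends then lie at about (0.503, -0.047) for stir and (0.501, 0.037) for heat. I'll shut the jaws, align and move above stir.

>>> {"api": "jog_arm", "payload": {"jaw": 0, "motion": [{"yaw": 0.107},{"yaw": 0.107},{"x": 27,"y": -32},{"x": 27,"y": -32},{"x": 27,"y": -32},{"x": 27,"y": -32},{"x": 27,"y": -32},{"x": 27,"y": -32},{"x": 27,"y": -32},{"x": 27,"y": -32}]}}

```text
schema error: expected keys x, y, z, yaw
```

>>> {"api": "jog_arm", "payload": {"motion": [{"x": 27,"y": -32},{"x": 27,"y": -32},{"x": 27,"y": -32},{"x": 27,"y": -32},{"x": 27,"y": -32},{"x": 27,"y": -32},{},{}]}}

```text
schema error: expected keys x, y, z, yaw
```

```bash
cat > s.py <<'E'
from h import *
from scipy.spatial.transform import Rotation as R
o=monitor.get_obs();q=o['orientation'];M=R.from_quat(np.roll(q,-1)).as_matrix()
print(o['clock'],o['ee_pos'].round(4),o['wrist_force'].round(2),o['width'],manip.tip_extent,'\n',M.round(4))
tip=o['ee_pos']+M[:,2]*manip.tip_extent;print('tip',tip.round(4))
for n,t in(('stir',(.5015,-.0473,.066)),('heat',(.4986,.0366,.066))): print(n,'tool mm',(M.T@(np.array(t)-tip)*1000).round(1))
E
python3 s.py
python3 - <<'E'
from h import *
c=imaging.capture('top');save(c,'t2.png')
c=imaging.capture('wrist');save(c,'w2.png')
E
```

```text
0.1 [ 0.1288 -0.5089  0.404 ] [-0.34  0.45 -0.2 ] 1.0044101771225398 0.1734 
 [[ 9.695e-01  2.452e-01 -3.000e-04]
 [ 2.452e-01 -9.695e-01  1.300e-03]
 [ 1.000e-04 -1.300e-03 -1.000e+00]]
tip [ 0.1287 -0.5087  0.2306]
stir tool mm [ 474.5 -355.7  165.1]
heat tool mm [ 492.3 -437.7  165.2]
```

View pics/w2.png

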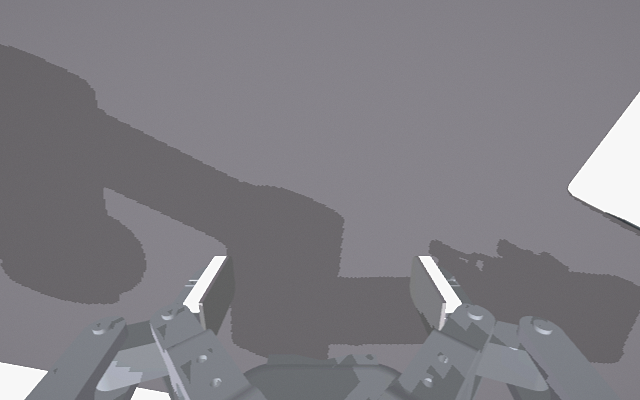

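Every row needs all four keys, so both calls were refused and the arm has not moved. The picture shows only the open fingers over the bench.

>>> {"api": "jog_arm", "payload": {"jaw": 0, "motion": [{"x": 0,"y": 0,"z": 0,"yaw": 0.107},{"x": 0,"y": 0,"z": 0,"yaw": 0.107},{"x": 27,"y": -32,"z": 0,"yaw": 0},{"x": 27,"y": -32,"z": 0,"yaw": 0},{"x": 27,"y": -32,"z": 0,"yaw": 0},{"x": 27,"y": -32,"z": 0,"yaw": 0},{"x": 27,"y": -32,"z": 0,"yaw": 0},{"x": 27,"y": -32,"z": 0,"yaw": 0},{"x": 27,"y": -32,"z": 0,"yaw": 0},{"x": 27,"y": -32,"z": 0,"yaw": 0}]}}

```text
clock: 1.45
ee_pos: [0.3366, -0.2446, 0.4047]
orientation: [0.0, 1.0, 0.017, 0.0]
wrist_force: [-0.1, -0.4, -0.4]
width: -0.001
```

>>> {"api": "jog_arm", "payload": {"motion": [{"x": 27,"y": -32,"z": 0,"yaw": 0},{"x": 27,"y": -32,"z": 0,"yaw": 0},{"x": 27,"y": -32,"z": 0,"yaw": 0},{"x": 27,"y": -32,"z": 0,"yaw": 0},{"x": 27,"y": -32,"z": 0,"yaw": 0},{"x": 27,"y": -32,"z": 0,"yaw": 0},{"x": 0,"y": 0,"z": 0,"yaw": 0},{"x": 0,"y": 0,"z": 0,"yaw": 0}]}}

```text
clock: 2.45
ee_pos: [0.4913, -0.0486, 0.4044]
orientation: [0.0, 1.0, 0.017, -0.0]
wrist_force: [-0.5, -0.3, 0.1]
width: 0.001
```

```bash
python3 s.py
python3 - <<'E'
from h import *
c=imaging.capture('wrist');save(c,'w3.png')
E
```

```text
2.45 [ 0.4913 -0.0486  0.4044] [-0.53 -0.32  0.08] 0.0007897831974700935 0.1734 
 [[ 9.994e-01  3.400e-02 -7.000e-04]
 [ 3.400e-02 -9.994e-01 -3.000e-04]
 [-7.000e-04  2.000e-04 -1.000e+00]]
tip [ 0.4912 -0.0487  0.231 ]
stir tool mm [ 10.5  -1.  165. ]
heat tool mm [ 10.4 -85.  165. ]
```

View pics/w3.png

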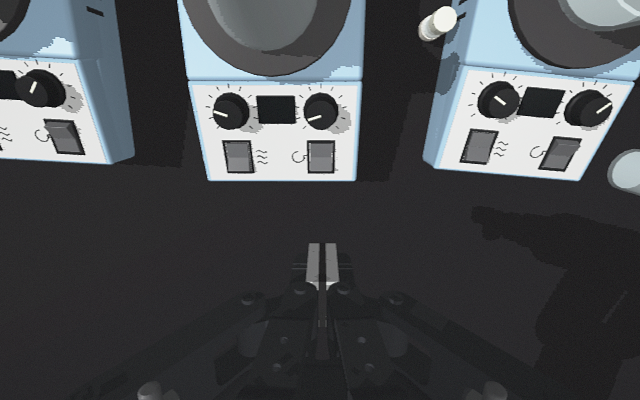

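The middle hotplate shows both rockers off, at px (238,157) and (321,156), and the shut fingertips are in line with the right-hand one. Next I'll descend to about 10 mm above it.

>>> {"api": "jog_arm", "payload": {"motion": [{"x": 2,"y": 0,"z": 30,"yaw": 0},{"x": 3,"y": -1,"z": 35,"yaw": 0},{"x": 3,"y": 0,"z": 35,"yaw": 0},{"x": 2,"y": 0,"z": 30,"yaw": 0},{"x": 0,"y": 0,"z": 15,"yaw": 0},{"x": 0,"y": 0,"z": 10,"yaw": 0},{"x": 0,"y": 0,"z": 0,"yaw": 0},{"x": 0,"y": 0,"z": 0,"yaw": 0}]}}

```text
clock: 3.5
ee_pos: [0.5017, -0.0472, 0.2509]
orientation: [0.0, 1.0, 0.017, 0.001]
wrist_force: [-0.0, 0.1, 0.3]
width: -0.001
```

```bash
python3 s.py
python3 - <<'E'
from h import *
c=imaging.capture('wrist');save(c,'w4.png')
E
```

```text
3.5 [ 0.5017 -0.0472  0.2509] [-0.01  0.12  0.29] -0.0009518781164874063 0.1734 
 [[ 9.994e-01  3.370e-02  2.000e-03]
 [ 3.370e-02 -9.994e-01 -4.000e-04]
 [ 2.000e-03  5.000e-04 -1.000e+00]]
tip [ 0.502  -0.0473  0.0775]
stir tool mm [-0.6 -0.  11.5]
heat tool mm [ -0.6 -84.   11.4]
```

View pics/w4.png

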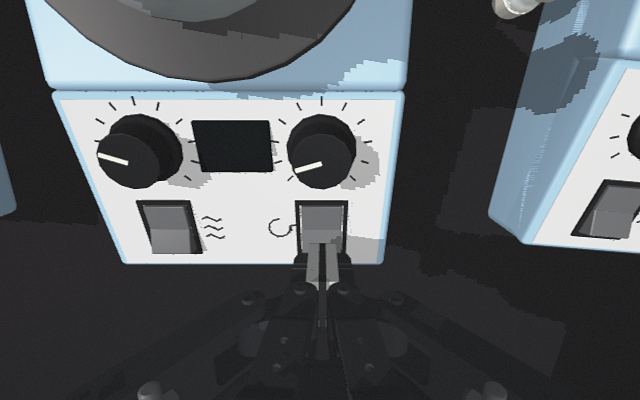

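The fingertips (px ~(322,245)) stand over the near half of the right rocker. Now I'll press in small steps.

>>> {"api": "jog_arm", "payload": {"motion": [{"x": 0,"y": 0,"z": 4,"yaw": 0},{"x": 0,"y": 0,"z": 4,"yaw": 0},{"x": 0,"y": 0,"z": 2,"yaw": 0},{"x": 0,"y": 0,"z": 1,"yaw": 0},{"x": 0,"y": 0,"z": 1,"yaw": 0},{"x": 0,"y": 0,"z": 0,"yaw": 0}]}}

```text
clock: 4.3
ee_pos: [0.5014, -0.0471, 0.2375]
orientation: [0.0, 1.0, 0.017, 0.0]
wrist_force: [-0.8, 0.9, 0.2]
width: -0.0
```

>>> {"api": "jog_arm", "payload": {"motion": [{"x": 0,"y": 0,"z": 1,"yaw": 0},{"x": 0,"y": 0,"z": 0,"yaw": 0}]}}

```text
clock: 4.55
ee_pos: [0.5014, -0.0471, 0.2367]
orientation: [0.0, 1.0, 0.017, -0.0]
wrist_force: [-1.8, 0.2, 2.1]
width: -0.0
```

>>> {"api": "jog_arm", "payload": {"motion": [{"x": 0,"y": 0,"z": 1,"yaw": 0},{"x": 0,"y": 0,"z": 0,"yaw": 0}]}}

```text
clock: 4.8
ee_pos: [0.5014, -0.0472, 0.2365]
orientation: [0.0, 1.0, 0.017, 0.0]
wrist_force: [-5.5, 0.9, 9.0]
width: 0.003
```

Run:
```python
from h import *
c=imaging.capture('wrist');cv2.imwrite('pics/w5.png',cv2.resize(c['color'][180:280,120:400,::-1],None,fx=2.8,fy=2.8,interpolation=cv2.INTER_CUBIC))
```

```text
(no output)
```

View pics/w5.png

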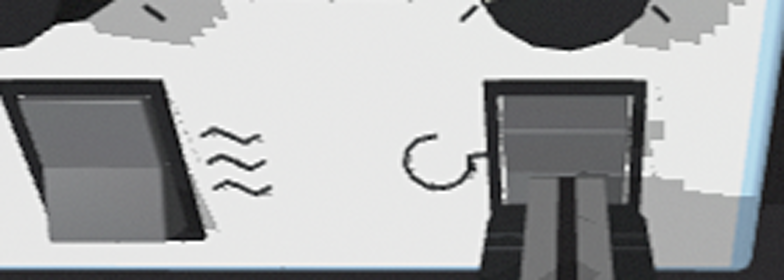

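The right rocker looks rotated: its near half sits down in the bezel, unlike the left one. I'll lift and check.

>>> {"api": "jog_arm", "payload": {"motion": [{"x": 0,"y": 0,"z": -10,"yaw": 0},{"x": -15,"y": 0,"z": -25,"yaw": 0},{"x": -15,"y": 0,"z": -20,"yaw": 0},{"x": 0,"y": 0,"z": 0,"yaw": 0},{"x": 0,"y": 0,"z": 0,"yaw": 0}]}}

```text
clock: 5.48
ee_pos: [0.4716, -0.0481, 0.2901]
orientation: [-0.0, 1.0, 0.017, -0.0]
wrist_force: [0.1, -0.2, -0.2]
width: -0.0
```

```bash
python3 s.py
python3 - <<'E'
from h import *
c=imaging.capture('wrist');T=c['tool_from_camera'];o=monitor.get_obs()
cv2.imwrite('pics/w6.png',cv2.resize(c['color'][100:260,120:400,::-1],None,fx=2.8,fy=2.8,interpolation=cv2.INTER_CUBIC))
from scipy.spatial.transform import Rotation as R
M=R.from_quat(np.roll(o['orientation'],-1)).as_matrix()
K=c['intrinsics'];z=c['z_map'];v,u=np.mgrid[:400,:640]
p=np.stack([(u-K[0,2])/K[0,0]*z,(v-K[1,2])/K[1,1]*z,z],-1)
p=(p@T[:3,:3].T+T[:3,3])@M.T+o['ee_pos']
a=p.reshape(-1,3)
h=.034;d=a[:,:2]-[.6099,-.0016];L=np.c_[d@[np.cos(h),np.sin(h)],d@[-np.sin(h),np.cos(h)]]
for n,y in(('stir',-.042),('heat',.042)):
  print(n,[(x,round(float(np.median(a[(abs(L[:,0]-x/1000)<.001)&(abs(L[:,1]-y)<.006)&(a[:,2]<.1),2]))*1000-(55+.21*(x+125)),1)) for x in(-110,-107,-104,-100,-94,-90,-86)])
E
```

```text
5.475 [ 0.4716 -0.0481  0.2901] [ 0.08 -0.17 -0.2 ] -0.0001120737299346915 0.1734 
 [[ 9.994e-01  3.380e-02 -2.000e-04]
 [ 3.380e-02 -9.994e-01  1.000e-04]
 [-2.000e-04 -1.000e-04 -1.000e+00]]
tip [ 0.4716 -0.0481  0.1167]
stir tool mm [29.9  0.2 50.7]
heat tool mm [ 29.9 -83.7  50.7]
stir [(-110, 2.9), (-107, 2.9), (-104, 3.0), (-100, 3.4), (-94, 6.4), (-90, 8.2), (-86, 3.3)]
heat [(-110, 7.2), (-107, 5.9), (-104, 4.6), (-100, 3.2), (-94, 3.2), (-90, 2.9), (-86, 2.6)]
```

View pics/w6.png

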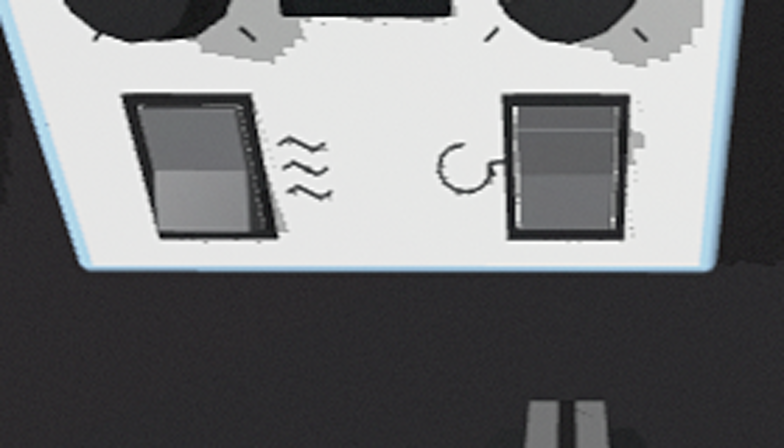

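Stir is on: its near half lies 3 mm above the panel and its far half is raised. Heat is still off. Now the left switch.

>>> {"api": "jog_arm", "payload": {"motion": [{"x": 0,"y": -28,"z": 0,"yaw": 0},{"x": 0,"y": -28,"z": 0,"yaw": 0},{"x": 0,"y": -28,"z": 0,"yaw": 0},{"x": 15,"y": 0,"z": 10,"yaw": 0},{"x": 15,"y": 0,"z": 15,"yaw": 0},{"x": 0,"y": 0,"z": 13,"yaw": 0},{"x": 0,"y": 0,"z": 0,"yaw": 0},{"x": 0,"y": 0,"z": 0,"yaw": 0}]}}

```text
clock: 6.52
ee_pos: [0.4984, 0.0367, 0.2529]
orientation: [0.0, 1.0, 0.017, 0.0]
wrist_force: [-0.4, -0.9, 0.1]
width: -0.002
```

```bash
python3 s.py
```

```text
6.525 [0.4984 0.0367 0.2529] [-0.42 -0.91  0.09] -0.002175051167321117 0.1734 
 [[ 9.994e-01  3.360e-02  1.000e-04]
 [ 3.360e-02 -9.994e-01 -1.000e-04]
 [ 1.000e-04  1.000e-04 -1.000e+00]]
tip [0.4984 0.0367 0.0795]
stir tool mm [ 0.3 84.1 13.5]
heat tool mm [ 0.2  0.1 13.5]
```

>>> {"api": "jog_arm", "payload": {"motion": [{"x": 0,"y": 0,"z": 5,"yaw": 0},{"x": 0,"y": 0,"z": 5,"yaw": 0},{"x": 0,"y": 0,"z": 2,"yaw": 0},{"x": 0,"y": 0,"z": 1,"yaw": 0},{"x": 0,"y": 0,"z": 1,"yaw": 0},{"x": 0,"y": 0,"z": 1,"yaw": 0},{"x": 0,"y": 0,"z": 0,"yaw": 0}]}}

```text
clock: 7.4
ee_pos: [0.4986, 0.0368, 0.2375]
orientation: [0.0, 1.0, 0.017, 0.0]
wrist_force: [0.1, 0.5, 1.1]
width: -0.001
```

>>> {"api": "jog_arm", "payload": {"motion": [{"x": 0,"y": 0,"z": 1,"yaw": 0},{"x": 0,"y": 0,"z": 0,"yaw": 0}]}}

```text
clock: 7.65
ee_pos: [0.4985, 0.0368, 0.2366]
orientation: [0.0, 1.0, 0.017, -0.0]
wrist_force: [-2.6, -0.4, 1.8]
width: -0.001
```

>>> {"api": "jog_arm", "payload": {"motion": [{"x": 0,"y": 0,"z": 1,"yaw": 0},{"x": 0,"y": 0,"z": 0,"yaw": 0}]}}

```text
clock: 7.9
ee_pos: [0.4986, 0.0368, 0.2364]
orientation: [0.0, 1.0, 0.017, 0.0]
wrist_force: [-6.3, 0.5, 8.6]
width: -0.002
```

Same force pattern as on the first switch. I'll withdraw and check.

>>> {"api": "jog_arm", "payload": {"motion": [{"x": 0,"y": 0,"z": -10,"yaw": 0},{"x": -15,"y": 0,"z": -25,"yaw": 0},{"x": -15,"y": 0,"z": -20,"yaw": 0},{"x": 0,"y": 0,"z": -30,"yaw": 0},{"x": 0,"y": 0,"z": -20,"yaw": 0},{"x": 0,"y": 0,"z": 0,"yaw": 0},{"x": 0,"y": 0,"z": 0,"yaw": 0}]}}

```text
clock: 8.78
ee_pos: [0.4685, 0.0358, 0.3397]
orientation: [0.0, 1.0, 0.017, -0.001]
wrist_force: [-0.2, -0.2, -0.1]
width: 0.002
```

```bash
python3 s.py
python3 - <<'E'
from h import *
c=imaging.capture('wrist');save(c,'w7.png')
T=c['tool_from_camera'];o=monitor.get_obs()
from scipy.spatial.transform import Rotation as R
M=R.from_quat(np.roll(o['orientation'],-1)).as_matrix()
K=c['intrinsics'];z=c['z_map'];v,u=np.mgrid[:400,:640]
p=np.stack([(u-K[0,2])/K[0,0]*z,(v-K[1,2])/K[1,1]*z,z],-1)
a=((p@T[:3,:3].T+T[:3,3])@M.T+o['ee_pos']).reshape(-1,3)
h=.034;d=a[:,:2]-[.6099,-.0016];L=np.c_[d@[np.cos(h),np.sin(h)],d@[-np.sin(h),np.cos(h)]]
for n,y in(('stir',-.042),('heat',.042)):
  print(n,[(x,round(float(np.median(a[(abs(L[:,0]-x/1000)<.001)&(abs(L[:,1]-y)<.006)&(a[:,2]<.1),2]))*1000-(55+.21*(x+125)),1)) for x in(-110,-107,-104,-100,-94,-90,-86)])
E
```

```text
8.775 [0.4685 0.0358 0.3397] [-0.24 -0.24 -0.05] 0.002197849703781387 0.1734 
 [[ 9.994e-01  3.380e-02 -1.200e-03]
 [ 3.380e-02 -9.994e-01 -1.000e-04]
 [-1.200e-03  0.000e+00 -1.000e+00]]
tip [0.4683 0.0358 0.1663]
stir tool mm [ 30.5  84.2 100.2]
heat tool mm [ 30.5   0.2 100.2]
stir [(-110, 3.0), (-107, 3.0), (-104, 2.9), (-100, 3.4), (-94, 6.4), (-90, 8.2), (-86, 3.5)]
heat [(-110, 2.7), (-107, 3.1), (-104, 2.6), (-100, 3.1), (-94, 6.5), (-90, 8.3), (-86, 3.8)]
```

View pics/w7.png

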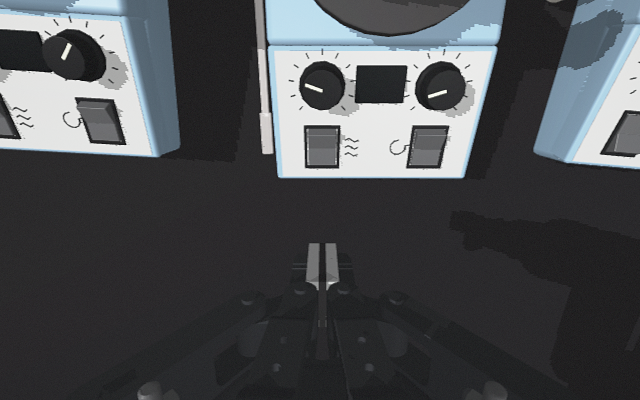

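Both rockers (px (322,147) and (428,147)) are on, the knob pointers are unchanged and the hand is clear.

```bash
python3 -c "
from workcell import manip
print(manip.sign_off())"
```

```text
the job is handed in; nothing more can be done
None
```

The flask's hotplate is stirring and heating. I pressed in the right-hand (stir) switch with the shut fingertips, checked by depth that it was on and heat still off, then did the same with the left-hand (heat) switch. I withdrew the hand and handed the job in at about 9 s.

**Last checks:**
- **Switches:** both near halves lie about 3 mm above the panel and the far halves are raised, so both are on.
- **Force:** the readings after each pressing step reached about 9 N up and 6 N sideways, against the 40 N limit. With the hand clear, the wrist force reads about zero.
- **Knobs:** the pointers look unchanged in the last wrist picture. I did not measure them.
- **Other hotplates and glassware:** the hand stayed over the flask's hotplate or clear of everything. I did not re-measure the other switches or the objects' positions.

The first two move calls were refused because every row needs all four numbers. Nothing moved, and I sent them again corrected. No check failed or disagreed.

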